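# Change the run-out ink cartridge in the cup date coder

### The job

The date coder's ink cartridge marked with orange tape has run dry: pull it out of its sloping pocket and stand it upright in the red return tray beside the old one. Then push the fresh cartridge standing on the table into the free pocket, notched edge to the sprung ball as its neighbour has it, fully home until the ball clicks into its notch. Keep the cartridges from tipping onto their sides (they leak), leave the working cartridge seated, do not knock over the old one, and do not shove the stamp or the label roll about.

Things in the scene. Friction and masses are not known exactly. Their poses are not given: they have to be found in the camera images.
- spent_centre (a point): Spent black cartridge, orange tape over its blue grip, in one of the coder's two pockets (which varies). Site: its centre, half-way up; z foot to grip, x to its notched edge, y across. All four cartridges: body 68 (x) x 40 (y) x 80 mm (z), foot edges rounded 6 mm; centred grip 50 (x) x 16 (y) x 34 mm on top; 114 mm in all, so the grip spans z = +23 to +57 mm. 0.13 to 0.2 kg.
- good_centre (a point): Working cartridge, no tape, in the other pocket: it stays. Shape and frame as the spent one. The two grips in the pockets are 60 mm apart between centres, 44 mm free between them: open the fingers only part way there. Both are held by a sprung ball in their notch.
- fresh_centre (a point): Fresh cartridge, no tape, standing on the table left of the coder, its x (notched edge) pointing away from the robot within 40 degrees. Shape and frame as the spent one. Its notch, 12 mm wide and 7 mm deep, runs across the +x edge 36 mm above the foot (21 mm below this centre); copper contacts are on that edge above the notch. It goes in with this edge to the pocket's far, upper wall.
- old_centre (a point): Another spent cartridge with orange tape, standing upright in the return tray near the tray's -y end. Same shape and frame. It stays standing. There is room for one more beside it on the tray's +y side, turned the same way (thickness along the tray's y).
- print_head: Coder's aluminium head, 88 (x) x 120 mm (y) outside, fixed; place and yaw vary. Leans 30 degrees toward the robot. Origin midway between the two pocket floors (z = 0); z out of the pockets, up and toward the robot; x up and away from it; y level, left. Pockets at y = +30 and -30 mm, each 70.4 (x) x 43 (y) x 58 mm deep. A cartridge is home with its frame parallel and its centre at z = 57 mm.
- pocket_left (a point): Centre of the mouth of the pocket at y = +30 mm of the print head, in the plane of its rim, 58 mm above its floor along the head's z. Axes as the print head's. A cartridge fully home shows 22 mm of its body and its grip above the rim.
- pocket_right (a point): Centre of the mouth of the pocket at y = -30 mm of the print head, in the plane of its rim. Axes as the print head's.
- ball_left (a joint): Sprung steel ball, radius 7 mm, in the far upper wall of the left pocket, 36 mm above its floor, standing 6 mm into it. Value (m): 0 fully out, in an empty pocket or dropped into a notch (clicked); 2 to 4 mm while a body slides past. Pushing a cartridge in past it, or pulling one out, takes about 4 to 20 N along the pocket; its weight is not enough. It clicks out in the last 3 to 6 mm of travel.
- ball_right (a joint): The same sprung ball of the right pocket, with the same values.
- return_tray_in (a point): Centre of the inner floor of the red return tray, fixed, right of the coder (place and yaw vary). Floor inside 102 (x) x 142 mm (y), 4 mm above the table; walls 4 mm thick, 34 mm high above the table. x and y along its sides, z up.
- stamp: Red and black self-inking stamp, 26x45x74 mm, standing on the table close to the left of the fresh cartridge. Bystander. Origin at the centre of its underside.
- roll: Roll of stickers, 81 mm across, 30 mm high, lying flat between the robot and the fresh cartridge. Bystander. Origin at the centre of its underside.

How it is judged:
By the outcome, as a careful person would: the job done as asked, in the order asked, and still so for the second after the job is handed in, with the robot touching nothing.
It also fails if it takes over 62 s, if anything falls off the work surface, if the arm or the gripper's body presses on something with over 40 N, if the wrist force passes 120 N, or if a joint passes its speed limit or range.

### The arm

A 6-joint arm with a two-finger parallel gripper is mounted at the origin on the work surface; the furniture and walls round the work are solid. World frame = base frame: x ahead of the robot, y to its left, z up, the work surface at z = 0. Lengths are in mm, angles in rad, forces in N, time in s.
With the tool pointing down it reaches from about 275 to 825 mm from the base axis. Payload 4.9 kg.
Tool frame: the origin (TCP) lies at the very end of the fingers, on their centre line; the grasp point (between the pads) lies 19 mm behind it; z points along the fingers, y is the direction in which the jaws open and shut (so a half turn about z gives the same grasp; the last joint's range is limited). The gripper opens to 85 mm and grips with 20 to 120 N. Pads are 22 mm wide; open, the fingers measure 114 mm over their backs; the gripper's body (76 mm by 85 mm) begins 54 mm behind the grasp point. The pads swing forward as they close: fully open they stand 13 mm farther back than shut.
Start: joints at [1.128, 0.326, -0.193, 1.052, 0, 1.437], TCP at [167.148, 524.004, 231.281] pointing down, gripper open.
Joint ranges: [-2.65, 2.65], [-0.97, 1.79], [-1.3, 1.35], [-1.93, 2.1], [-1.47, 1.37], [-3.14, 3.14]. Speed limits (rad/s): [2.57, 2.57, 3.14, 3.14, 3.14, 3.14].

### API

Orientations are given as [roll, pitch, yaw] about the fixed x, y, z axes, in that order (R = Rz(yaw) Ry(pitch) Rx(roll)).
In Python, from bench import bot, solve_ik, imaging gives the robot as it stands. Calls block until the motion is done:
- bot.move_ptp(position, orientation): joint-space move of the TCP to a pose.
- bot.movel(position, rot=None, max_speed=150, threshold=None): straight line of the TCP; rot=None keeps the orientation; max_speed is the mean speed in mm/s. With threshold (N) it stops when the force on the tool has changed by that much, and returns True; else False.
- bot.move_j(angles): joint-space move.
- bot.grip(opening, effort=None): opening from 0.0 (shut) to 1.0 (fully open); effort is the grip in N (None keeps the last); returns when the fingers have stopped.
- bot.dwell(seconds).
- solve_ik(position, orientation): joint angles nearest the present ones, or None.
- bot.get_state(): the state.
- imaging.capture(name): name is "side" or "top"; returns the picture (384x512x3 uint8, blue, green, red); there is no depth.
- imaging.camera_model(name): a dict with "K" (3x3 intrinsics, pixels), "k1" (the pictures are not rectified: a ray, as slopes to the right and down, at radius r is drawn at 1 + k1 r^2 times it, then the intrinsics apply), "position" and "rotation" of the camera in the world. Camera axes: x right, y up, looking along -z (the intrinsics and any distortion apply to the point x, -y, -z); pixel columns grow to the right and rows downward; lengths in mm; the calibration is good to about 2 mm. A picture is of the moment at which its call begins. camera_model takes no time and is no camera call.
A pose or a line that the arm cannot do raises bot.IKError and nothing moves.
- bot.sign_off(): hands the job in, once; it reports no verdict.
The state is a dict: "t": time; "qpos": joint angles; "joint_velocities": joint speeds; "effort": joint torques, N m; "tcp_pos": TCP position; "orientation": TCP orientation; "contact_force": force on the tool from outside, world axes, zero at the start; "wrist_torque": the same for the moment, N m; "opening": opening from 0.0 (shut) to 1.0 (fully open).
Only numpy, scipy, OpenCV 4.12 (cv2) and the standard library are available. Lean on these libraries where they do the work, as an engineer would, in place of code of your own. Each camera call takes 0.05 s, during which the arm holds its last target.

## Working session

There is one attempt and no reset: what is moved stays moved. The work goes in short steps, each a Python script; the robot and the scene stay as the last script left them, time stands still between calls to the robot, and variables do not carry over. Pictures are saved under pics/ and viewed, and the job is handed in when it is done.

```bash
ls; mkdir -p pics; python3 - <<'E'
from bench import bot, solve_ik, imaging
import cv2
for n in("side","top"):
    im=imaging.capture(n); cv2.imwrite(f"pics/{n}0.png",im)
    cv2.imwrite(f"pics/{n}0b.png",cv2.resize(im,(800,600),interpolation=cv2.INTER_CUBIC))
    print(imaging.camera_model(n))
print(bot.get_state())
E
```

```text
pics
{'K': array([[382.29355377,   0.        , 254.56884672],
       [  0.        , 382.29355377, 185.09953793],
       [  0.        ,   0.        ,   1.        ]]), 'k1': -0.11480904640283754, 'position': array([ 412.32163307, 1061.81383763,  551.73355226]), 'rotation': array([ 1.2194063 ,  0.02749838, -3.05437502])}
{'K': array([[400.60933974,   0.        , 255.76516239],
       [  0.        , 400.60933974, 194.60027265],
       [  0.        ,   0.        ,   1.        ]]), 'k1': -0.10738073852649435, 'position': array([ 355.56861515,  -31.09024153, 1324.08292969]), 'rotation': array([ 1.46330134e-01, -7.18124916e-04, -1.57707447e+00])}
{'t': 0.1, 'qpos': array([ 1.12778302e+00,  3.26837533e-01, -1.93411607e-01,  1.05202063e+00,
       -3.10751159e-05,  1.43658267e+00]), 'joint_velocities': array([ 3.32811997e-04, -6.22897645e-04,  3.20365371e-03, -2.46866752e-05,
       -3.66982814e-04,  6.83098495e-04]), 'effort': array([ 4.39269652e-04, -4.44238508e+01,  2.63038248e+01,  7.83292431e-03,
       -1.85574204e-04,  3.34488533e-06]), 'tcp_pos': array([166.94748533, 523.53758614, 230.62513248]), 'orientation': array([-3.14012830e+00, -1.66367875e-04,  2.83279291e+00]), 'contact_force': array([ 0.43781594, -0.09589092,  0.23598794]), 'wrist_torque': array([-0.0093387 ,  0.01505761,  0.01499099]), 'opening': 1.000098651284044}
```

View pics/side0b.png

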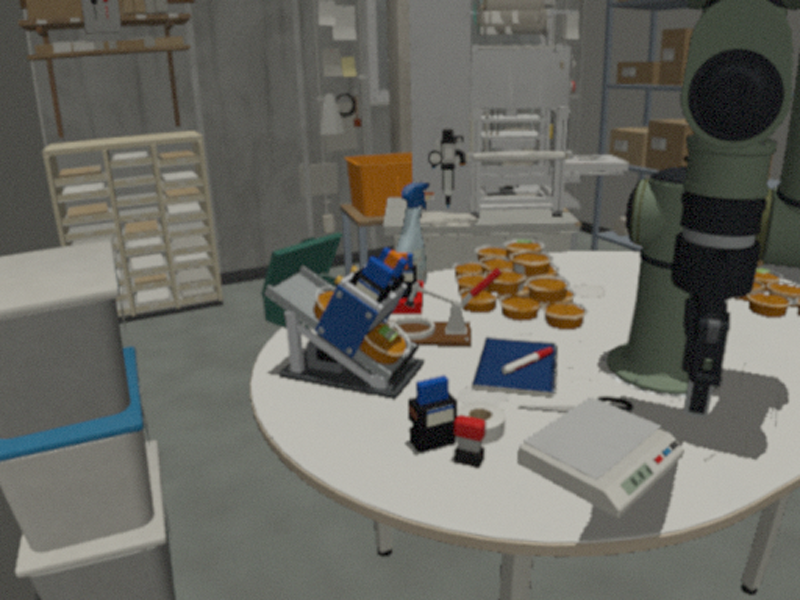

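View pics/top0b.png

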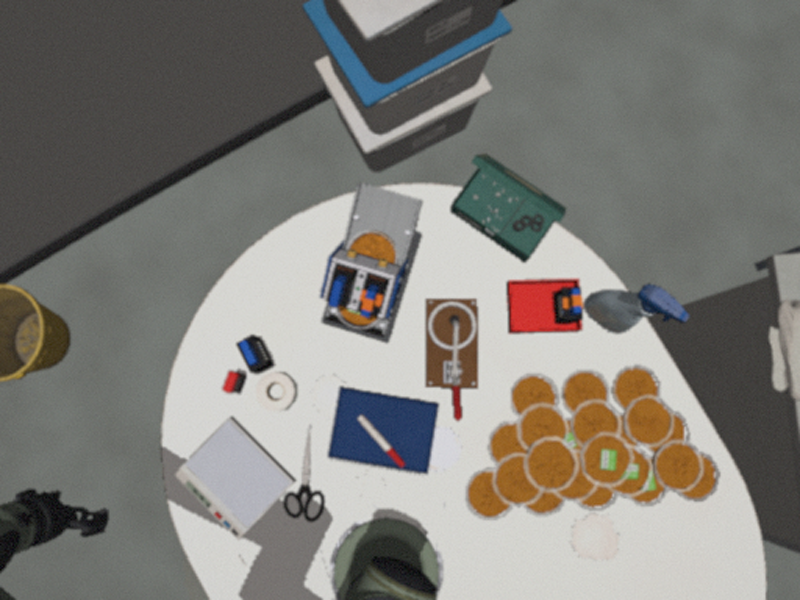

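The spent cartridge is in the right pocket, at about (372,300) in the enlarged top view. The good one is in the left pocket at (340,290), the fresh one at (256,352), and the tray at (545,305) with the old cartridge at its right end. I'll zoom in next.

```bash
python3 - <<'E'
import cv2
t=cv2.imread("pics/top0.png"); s=cv2.imread("pics/side0.png")
cv2.imwrite("pics/t_head.png",cv2.resize(t[110:225,195:280],None,fx=7,fy=7,interpolation=cv2.INTER_CUBIC)[:600])
cv2.imwrite("pics/t_head.png",cv2.resize(t[112:222,190:300],(600,600),interpolation=cv2.INTER_CUBIC))
cv2.imwrite("pics/t_tray.png",cv2.resize(t[165:225,310:400],(800,533),interpolation=cv2.INTER_CUBIC))
cv2.imwrite("pics/t_fresh.png",cv2.resize(t[200:270,130:210],(640,560),interpolation=cv2.INTER_CUBIC))
cv2.imwrite("pics/s_head.png",cv2.resize(s[145:255,165:285],(654,600),interpolation=cv2.INTER_CUBIC))
cv2.imwrite("pics/s_fresh.png",cv2.resize(s[235:305,245:335],(720,560),interpolation=cv2.INTER_CUBIC))
E
```

```text
(no output)
```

View pics/t_head.png

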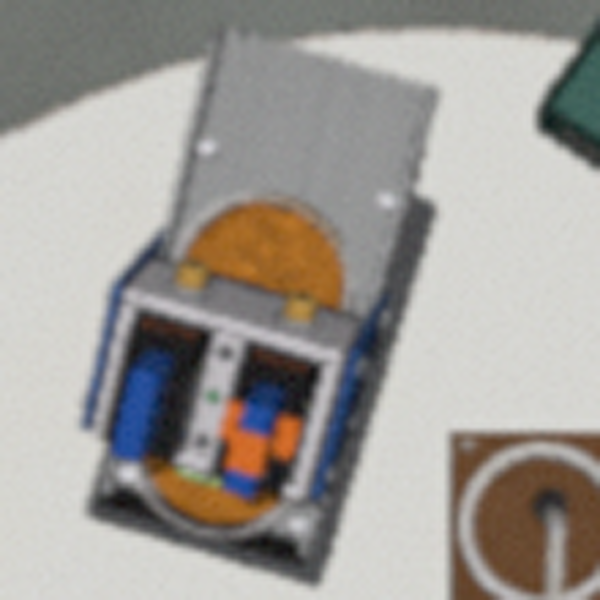

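View pics/t_tray.png

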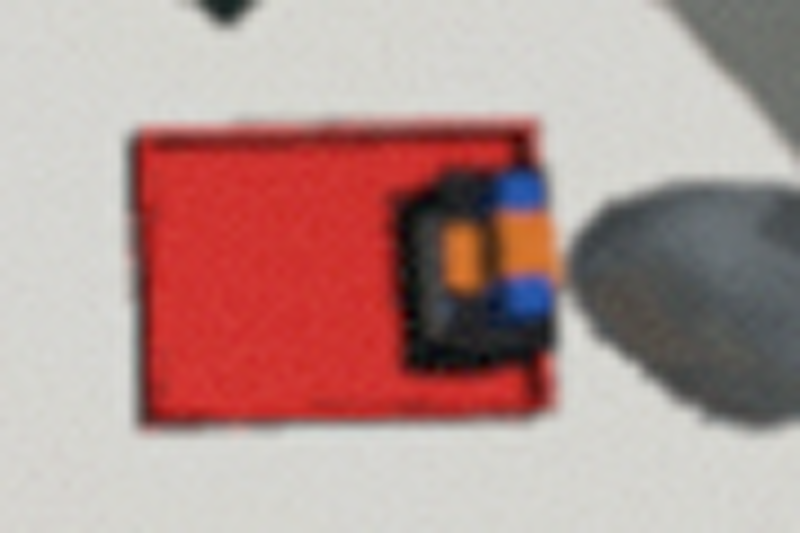

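View pics/t_fresh.png

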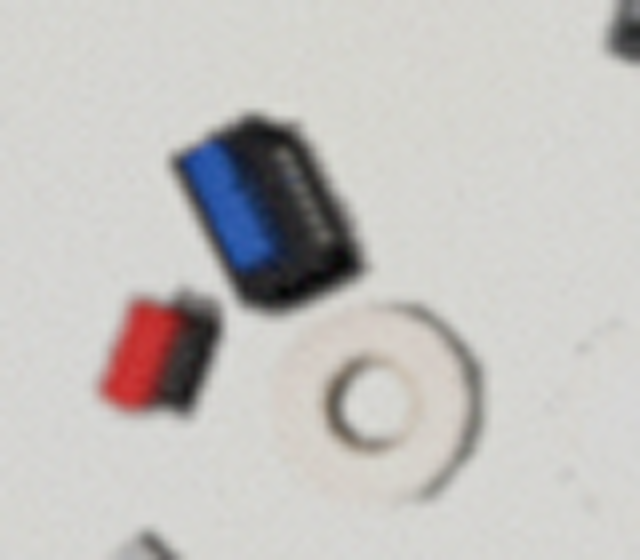

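View pics/s_head.png

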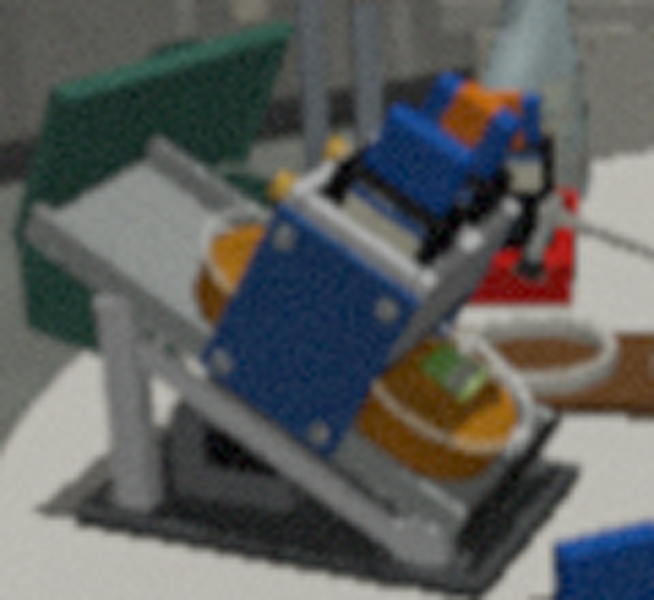

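View pics/s_fresh.png

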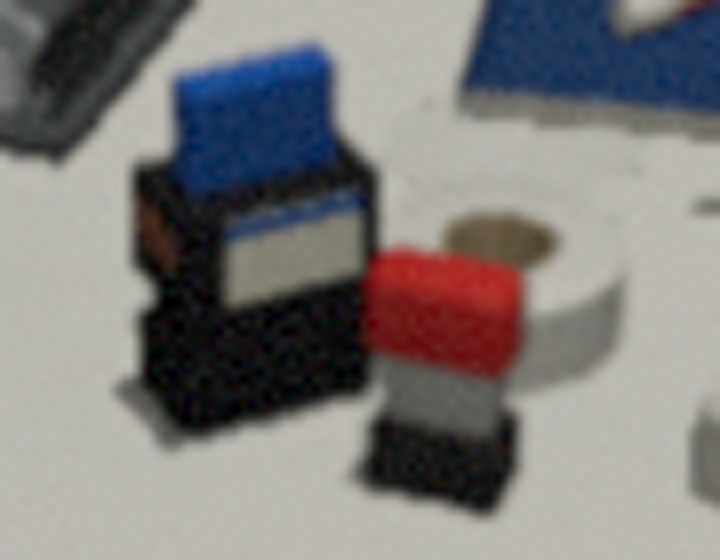

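```bash
cat > h.py <<'E'
import numpy as np, cv2
from scipy.spatial.transform import Rotation as R
from scipy.optimize import least_squares
CM={'side':dict(K=np.array([[382.29355377,0,254.56884672],[0,382.29355377,185.09953793],[0,0,1]]),k1=-0.11480904640283754,p=np.array([412.32163307,1061.81383763,551.73355226]),r=[1.2194063,0.02749838,-3.05437502]),
'top':dict(K=np.array([[400.60933974,0,255.76516239],[0,400.60933974,194.60027265],[0,0,1]]),k1=-0.10738073852649435,p=np.array([355.56861515,-31.09024153,1324.08292969]),r=[1.46330134e-01,-7.18124916e-04,-1.57707447e+00])}
def proj(n,P):
    c=CM[n]; q=(np.atleast_2d(P)-c['p'])@R.from_euler('xyz',c['r']).as_matrix()
    a=np.c_[q[:,0],-q[:,1]]/-q[:,2:]; a=a*(1+c['k1']*(a**2).sum(1,keepdims=True))
    return a*[c['K'][0,0],c['K'][1,1]]+c['K'][:2,2]
def ray(n,uv):
    c=CM[n]
    a=cv2.undistortPoints(np.array(uv,float).reshape(-1,1,2),c['K'],np.array([c['k1'],0,0,0.]))[:,0]
    d=np.c_[a[:,0],-a[:,1],-np.ones(len(a))]@R.from_euler('xyz',c['r']).as_matrix().T
    return c['p'],d
def onz(n,uv,z):
    p,d=ray(n,uv); return p+d*((z-p[2])/d[:,2])[:,None]
def crop(im,x0,y0,w,h,f,out):
    c=cv2.resize(im[y0:y0+h,x0:x0+w],None,fx=f,fy=f,interpolation=cv2.INTER_CUBIC)
    for i in range(0,w,5):
        cv2.line(c,(i*f+f//2,0),(i*f+f//2,6 if (x0+i)%10 else 14),(0,255,255),1)
        if (x0+i)%10==0: cv2.putText(c,str(x0+i),(i*f,24),0,.35,(0,255,255),1)
    for i in range(0,h,5):
        cv2.line(c,(0,i*f+f//2),(6 if (y0+i)%10 else 14,i*f+f//2),(0,255,255),1)
        if (y0+i)%10==0: cv2.putText(c,str(y0+i),(14,i*f+f//2),0,.35,(0,255,255),1)
    cv2.imwrite(out,c)
E
python3 - <<'E'
from h import *
t=cv2.imread("pics/top0.png"); s=cv2.imread("pics/side0.png")
crop(t,200,150,60,60,10,"pics/c1.png")
crop(s,195,150,75,60,10,"pics/c2.png")
crop(t,320,170,60,50,12,"pics/c3.png")
crop(t,140,205,50,50,12,"pics/c4.png")
crop(s,255,235,45,55,10,"pics/c5.png")
print(proj('side',[[400,300,0]]),onz('top',proj('top',[[400,300,50]]),50))
E
```

```text
[[293.95786383 292.1853168 ]] [[400. 300.  50.]]
```

View pics/c1.png

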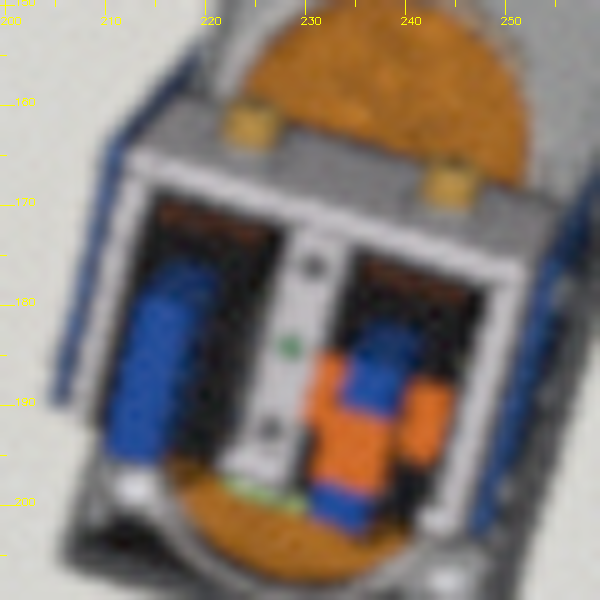

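View pics/c2.png

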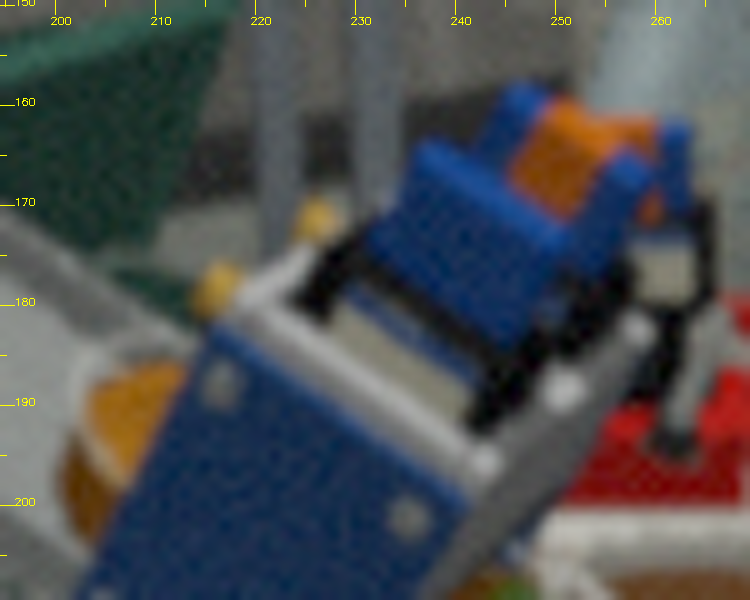

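View pics/c3.png

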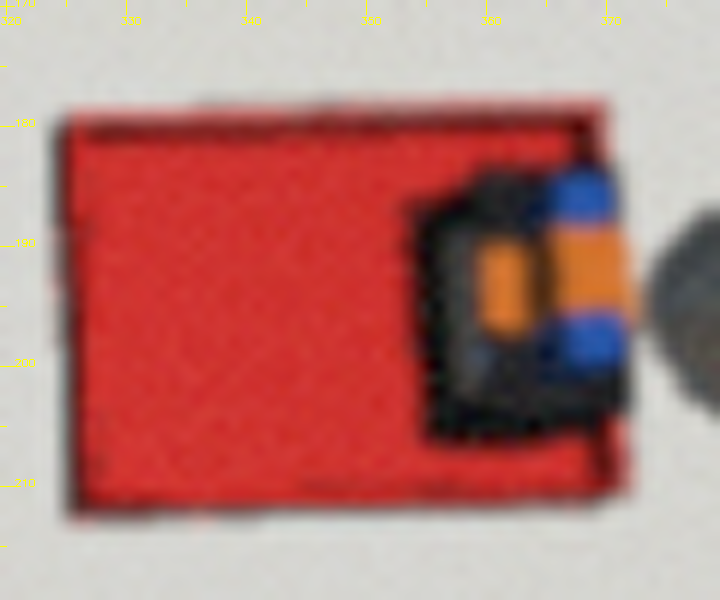

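View pics/c4.png

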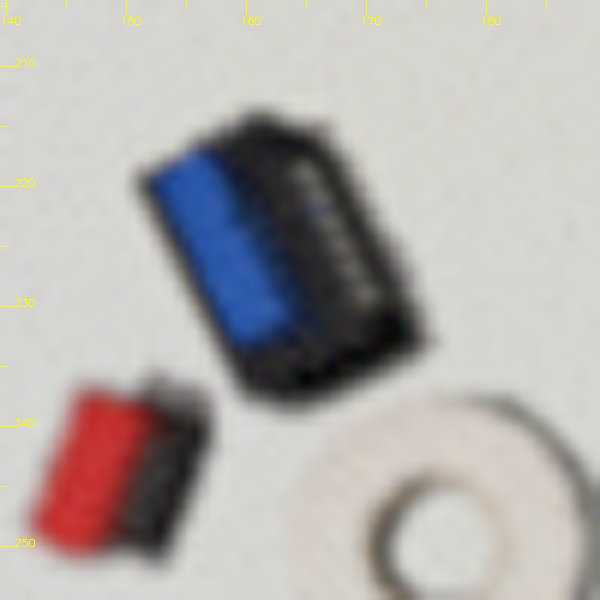

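View pics/c5.png

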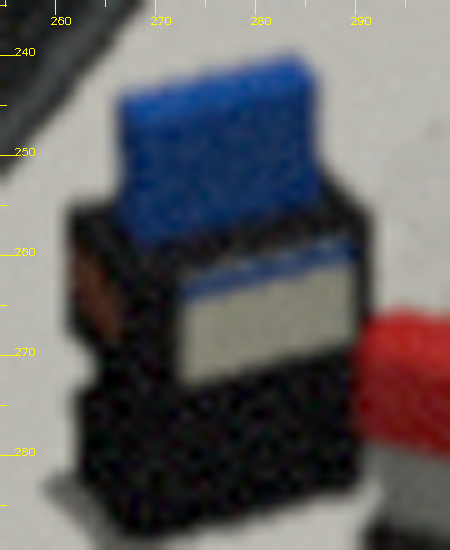

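```bash
cat > fit.py <<'E'
from h import *
def headR(yaw): return R.from_euler('z',yaw)*R.from_euler('y',-np.pi/6)
obs=[('top',(-0+44,60,58),(212.3,165.8)),('top',(44,-60,58),(252,177.3)),('top',(-44,-60,58),(244,203)),
('side',(-44,60,58),(243,198)),('side',(44,60,58),(217,182.5)),
('side',(25,38,114),(236.7,163.7)),('side',(-25,38,114),(251,174.7)),('side',(25,38,80),(230.7,173.3)),('side',(-25,38,80),(244.7,184.7)),
('side',(25,-22,114),(245.8,158.2)),('side',(-25,-22,114),(257.5,165.2)),
('top',(-25,38,114),(210.3,195)),('top',(-25,22,114),(216,196)),('top',(25,38,114),(214.5,179.5)),
('top',(-25,-38,114),(236.3,203)),('top',(-25,-22,114),(230.3,201.3)),
]
def res(p):
    M=headR(p[3]); 
    return np.concatenate([proj(n,M.apply(np.array(a,float))+p[:3])[0]-np.array(uv) for n,a,uv in obs])
if __name__=='__main__':
    s=least_squares(res,[600,60,80,0],x_scale=[1,1,1,.01],loss='soft_l1')
    print(s.x,np.degrees(s.x[3]))
    for o,r in zip(obs,res(s.x).reshape(-1,2)): print(o,r.round(2))
E
python3 fit.py
```

```text
[ 5.80620712e+02  3.49618223e+01  1.39125650e+02 -2.99358480e-01] -17.151977488837975
('top', (44, 60, 58), (212.3, 165.8)) [ 0.19 -1.36]
('top', (44, -60, 58), (252, 177.3)) [ 0.87 -0.9 ]
('top', (-44, -60, 58), (244, 203)) [1.37 0.93]
('side', (-44, 60, 58), (243, 198)) [ 1.15 -0.87]
('side', (44, 60, 58), (217, 182.5)) [ 1.02 -3.59]
('side', (25, 38, 114), (236.7, 163.7)) [-1.18  0.67]
('side', (-25, 38, 114), (251, 174.7)) [-0.42 -0.03]
('side', (25, 38, 80), (230.7, 173.3)) [-0.32  0.8 ]
('side', (-25, 38, 80), (244.7, 184.7)) [ 0.46 -0.39]
('side', (25, -22, 114), (245.8, 158.2)) [-1.4   0.22]
('side', (-25, -22, 114), (257.5, 165.2)) [1.29 2.98]
('top', (-25, 38, 114), (210.3, 195)) [-0.42  0.17]
('top', (-25, 22, 114), (216, 196)) [-0.64  0.82]
('top', (25, 38, 114), (214.5, 179.5)) [-0.82 -0.68]
('top', (-25, -38, 114), (236.3, 203)) [-0.28  0.04]
('top', (-25, -22, 114), (230.3, 201.3)) [0.19 0.08]
```

```bash
cat > ov.py <<'E'
from h import *
from fit import headR
import itertools
def box(c,hs): return np.array([[c[i]+s[i]*hs[i] for i in range(3)] for s in itertools.product((-1,1),repeat=3)],float)
E_=[(a,b) for a in range(8) for b in range(a+1,8) if bin(a^b).count('1')==1]
def draw(im,n,x0,y0,w,h,f,boxes,out):
    c=cv2.resize(im[y0:y0+h,x0:x0+w],None,fx=f,fy=f,interpolation=cv2.INTER_CUBIC)
    for B,col in boxes:
        q=(proj(n,B)-[x0,y0]+.5)*f
        for a,b in E_: cv2.line(c,tuple(int(v) for v in q[a]),tuple(int(v) for v in q[b]),col,1)
    cv2.imwrite(out,c)
def headboxes(p):
    M=headR(p[3]); f=lambda B:M.apply(B)+p[:3]
    return [(f(box((0,0,58),(44,60,0))),(0,255,0)),(f(box((0,30,58),(35.2,21.5,0))),(0,255,0)),(f(box((0,-30,58),(35.2,21.5,0))),(0,255,0)),(f(box((0,30,97),(25,8,17))),(255,255,0)),(f(box((0,-30,97),(25,8,17))),(255,0,255))]
E
cat > o1.py <<'E'
from ov import *; import fit,sys
s=least_squares(fit.res,[600,60,80,0],x_scale=[1,1,1,.01],loss='soft_l1')
print(s.x); print(fit.res(s.x).reshape(-1,2).round(2).tolist())
hb=headboxes(s.x)
draw(cv2.imread("pics/top0.png"),'top',200,150,60,60,10,hb,"pics/%s_t.png"%sys.argv[1])
draw(cv2.imread("pics/side0.png"),'side',195,150,75,60,10,hb,"pics/%s_s.png"%sys.argv[1])
E
sed -i "s/(217,182.5)/(217.5,180.5)/; /side',(25,-22/s/,('side',(-25,-22,114),(257.5,165.2))//" fit.py; python3 o1.py o1
```

```text
[ 5.80234001e+02  3.47789081e+01  1.38642942e+02 -3.03256068e-01]
[[0.31, -1.26], [0.92, -0.65], [1.33, 1.13], [1.19, -0.71], [0.61, -1.46], [-1.09, 0.83], [-0.36, 0.15], [-0.22, 0.95], [0.53, -0.23], [-1.24, 0.38], [-0.43, 0.25], [-0.65, 0.92], [-0.77, -0.58], [-0.33, 0.21], [0.16, 0.23]]
```

View pics/o1_t.png

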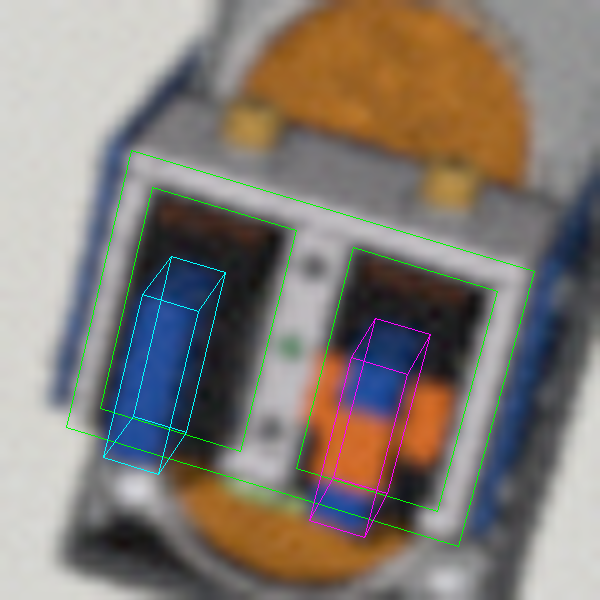

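View pics/o1_s.png

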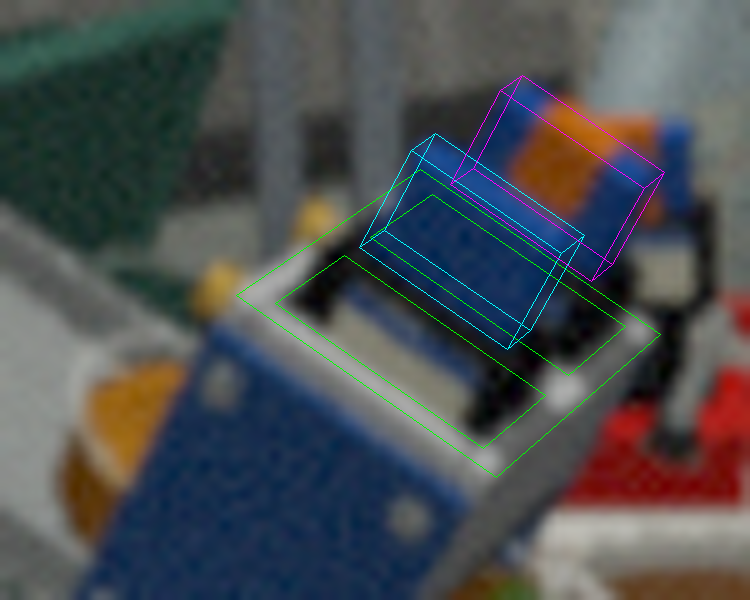

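```bash
python3 - <<'E'
from h import *
tr=onz('top',[(325.3,179),(370,178),(372,211),(325.5,212)],34)[:,:2]; print('tray',tr.round(1).tolist(),tr.mean(0))
for a,b in((0,1),(1,2),(3,2),(0,3)): d=tr[a]-tr[b]; print(np.hypot(*d),np.degrees(np.arctan2(d[1],d[0])))
s=cv2.imread("pics/side0.png");t=cv2.imread("pics/top0.png")
o=onz('top',[(366,184.2),(370.7,184),(371.5,199.5),(367,200)],118)[:,:2];print('old',o.round(1).tolist(),o.mean(0))
# blue mask, fresh
hsv=cv2.cvtColor(t,cv2.COLOR_BGR2HSV)
m=cv2.inRange(hsv,(105,140,150),(125,255,255))
n,l,st,c=cv2.connectedComponentsWithStats(m)
for i in range(1,n):
    if st[i,4]>15:
        k=np.argwhere(l==i)[:,::-1].astype(np.float32); print(st[i],c[i],cv2.minAreaRect(k))
f=onz('top',[(152.3,220.2),(157.6,217.3),(164.0,232),(159,233.8)],114)[:,:2];print('fresh',f.round(1).tolist(),f.mean(0))
print(proj('side',np.c_[f,[114]*4]).round(1).tolist())
rl=onz('top',[(177,249)],30);print(rl)
E
```

```text
tray [[596.1, -262.0], [598.8, -411.2], [489.2, -412.6], [487.2, -259.2]] [ 542.83576418 -336.24702971]
149.23996257485211 91.05280963824397
109.64479935620697 0.7131839827676459
153.37929160066994 90.74364819213324
108.92050495468776 -1.4661328974372665
old [[563.6, -372.9], [564.2, -387.7], [515.9, -387.8], [514.5, -373.7]] [ 539.55368679 -380.55531227]
[212 181   6  15  43] [214.20930233 187.86046512] ((214.2307891845703, 187.84616088867188), (3.1378581523895264, 14.512594223022461), 11.309932708740234)
[154 218   9  15  53] [158.01886792 225.39622642] ((157.72640991210938, 225.20755004882812), (14.277901649475098, 3.982271671295166), 60.945396423339844)
fresh [[457.0, 282.7], [465.8, 266.6], [421.0, 245.8], [415.6, 261.0]] [439.86181321 264.02625875]
[[269.8, 246.3], [266.5, 242.9], [285.6, 239.0], [287.8, 242.0]]
[[370.78073919 221.53470344  30.        ]]
```

```bash
cat > w.py <<'E'
from h import *
from fit import headR
HP=np.array([580.2,34.8,138.6]); HY=-0.302
HR=headR(HY)
def head(p): return HR.apply(np.array(p,float))+HP
def tool(Rc,flip=0): # tool orientation for cartridge rotation
    return (Rc*R.from_euler('y' if flip else 'x',np.pi)).as_euler('xyz').tolist()
UP=lambda yaw: R.from_euler('z',yaw)
E
python3 - <<'E'
from w import *
from bench import bot, solve_ik
for fl in (0,1):
  for nm,p,Rc in (('pk',head((0,-30,88)),HR),('pkup',head((0,-30,170)),HR),('pkup2',head((0,-30,210)),HR),('tray',(542,-313,94),UP(0)),('trayup',(542,-313,200),UP(0)),('fresh',(440,264,88),UP(np.radians(27))),('freshup',(440,264,200),UP(np.radians(27)))):
    q=solve_ik(list(p),tool(Rc,fl)); print(fl,nm,np.round(p,1),None if q is None else np.round(q,2))
E
```

```text
0 pk [529.3  19.2 214.8] [-0.02 -0.01 -0.8   0.27 -0.14 -2.9 ]
0 pkup [490.1  31.4 285.8] [ 0.01 -0.16 -0.74  0.49 -0.15 -2.87]
0 pkup2 [471.   37.4 320.5] [ 0.03 -0.23 -0.69  0.6  -0.16 -2.85]
0 tray [ 542 -313   94] [-0.64  0.58 -0.16  0.83  0.    2.5 ]
0 trayup [ 542 -313  200] [-0.64  0.49 -0.03  1.06  0.    2.5 ]
0 fresh [440 264  88] [ 0.4   0.41 -0.48  0.68  0.    3.07]
0 freshup [440 264 200] [ 0.4   0.28 -0.34  0.95  0.    3.07]
1 pk [529.3  19.2 214.8] [-0.02 -0.01 -0.8   0.27 -0.14  0.24]
1 pkup [490.1  31.4 285.8] [ 0.01 -0.16 -0.74  0.49 -0.15  0.27]
1 pkup2 [471.   37.4 320.5] [ 0.03 -0.23 -0.69  0.6  -0.16  0.29]
1 tray [ 542 -313   94] [-0.64  0.58 -0.16  0.83  0.   -0.64]
1 trayup [ 542 -313  200] [-0.64  0.49 -0.03  1.06  0.   -0.64]
1 fresh [440 264  88] [ 0.4   0.41 -0.48  0.68  0.   -0.07]
1 freshup [440 264 200] [ 0.4   0.28 -0.34  0.95  0.   -0.07]
```

```bash
python3 - <<'E'
from w import *
from bench import bot, imaging
o=tool(HR,1)
bot.grip(0.47,40)
bot.move_ptp(head((0,-30,190)).tolist(),o)
bot.movel(head((0,-30,122)).tolist(),max_speed=120)
s=bot.get_state();print(s['t'],s['tcp_pos'],head((0,-30,122)),s['opening'],s['contact_force'])
crop(imaging.capture('top'),200,150,60,60,10,'pics/a1t.png')
crop(imaging.capture('side'),195,120,75,60,10,'pics/a1s.png')
E
```

```text
3.4 [513.13792523  24.53135252 244.49056133] [513.03773554  24.30094137 244.25509926] 0.47071883902848694 [-0.04420862 -0.04461835  0.04633919]
```

View pics/a1t.png

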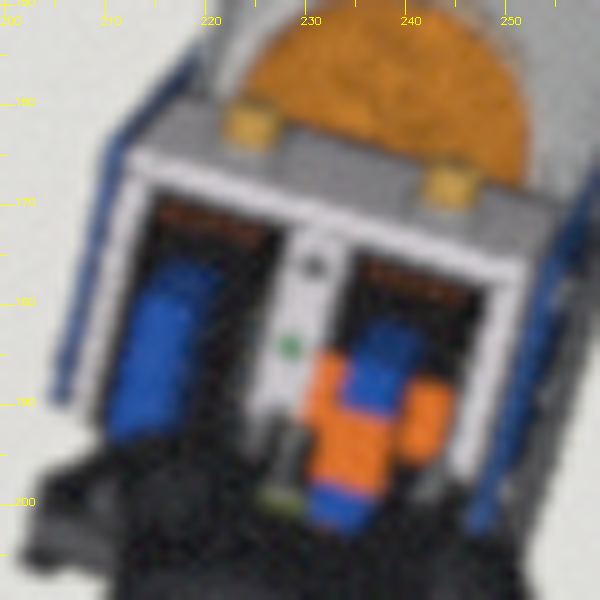

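View pics/a1s.png

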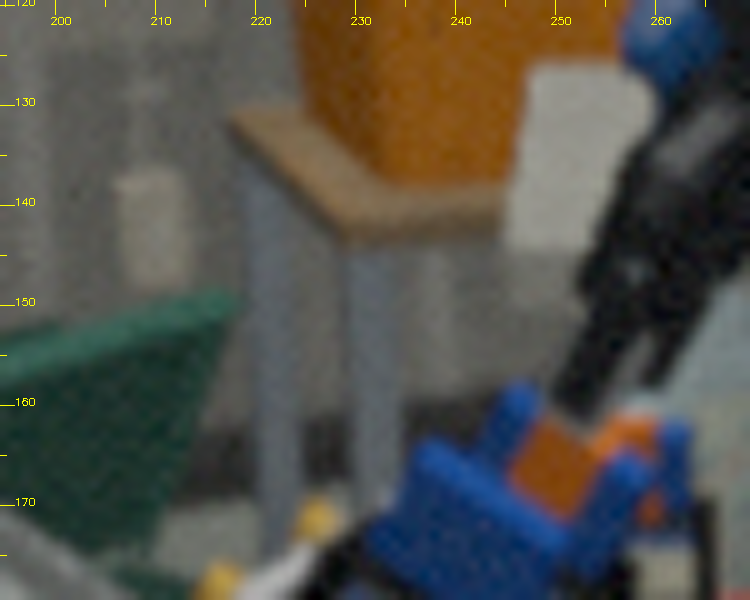

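The fingers straddle the taped grip, with their tips at about (228,194) and (243,198) in the top view. In the side view the tip at (251,160) sits over the middle of the tape. I'll descend and grip.

```bash
python3 - <<'E'
from w import *
from bench import bot, imaging
print(bot.movel(head((0,-30,89)).tolist(),max_speed=80,threshold=8))
s=bot.get_state();print(s['t'],s['tcp_pos'],s['contact_force'])
bot.grip(0.0,60)
s=bot.get_state();print(s['t'],s['tcp_pos'],s['contact_force'],HR.inv().apply(s['contact_force']),s['wrist_torque'],s['opening'])
E
```

```text
False
4.0583 [528.72630468  19.37029809 215.74535087] [ 0.22279235  0.00440643 -0.31506452]
4.3917 [529.04453716  19.60210126 216.36858732] [-2.10714605  1.82334986  3.80111759] [-0.31135977  1.11410244  4.56891617] [0.23206172 0.47002433 0.01685356] 0.1755252073643151
```

```bash
python3 - <<'E'
from w import *
from bench import bot, imaging
import json
s=bot.get_state(); g=np.array(s['tcp_pos']); zh=HR.apply([0,0,1])
json.dump({'grasp':g.tolist(),'ori':list(map(float,s['orientation']))},open('grasp.json','w'))
print(HR.inv().apply(g-HP), s['orientation'], tool(HR,1))
for d in (8,20,60):
    bot.movel((g+zh*d).tolist(),max_speed=60)
    s=bot.get_state();print(d,s['t'],HR.inv().apply(s['tcp_pos']-g),HR.inv().apply(s['contact_force']),s['opening'])
bot.movel((g+zh*85).tolist(),max_speed=120)
bot.dwell(0.2)
s=bot.get_state();print(s['t'],HR.inv().apply(s['tcp_pos']-g),s['opening'])
for n in('top','side'):
    cv2.imwrite(f'pics/ref_{n}.png',imaging.capture(n))
crop(cv2.imread('pics/ref_top.png'),200,150,60,60,10,'pics/a2t.png')
crop(cv2.imread('pics/ref_side.png'),205,125,75,60,10,'pics/a2s.png')
E
```

```text
[  0.50201987 -29.72527963  89.50958834] [3.14096062 0.52467236 2.83959681] [3.141592653589793, 0.5235987755982991, 2.8395926535897935]
8 4.6833 [ 0.01369866 -0.04284527  8.24919987] [-0.97380112  0.01849961  2.29523654] 0.17765547790428105
20 5.0333 [ 0.05278386 -0.07381781 20.13417949] [-0.93833047  0.35676222  3.40046146] 0.17316802192505765
60 5.85 [-5.08419411e-01 -3.21275372e-02  5.97314570e+01] [-1.30350362 -0.47489055 -1.68876077] 0.17238406244014
6.4083 [-0.61724099 -0.15516285 84.30602704] 0.1751283568499411
```

View pics/a2t.png

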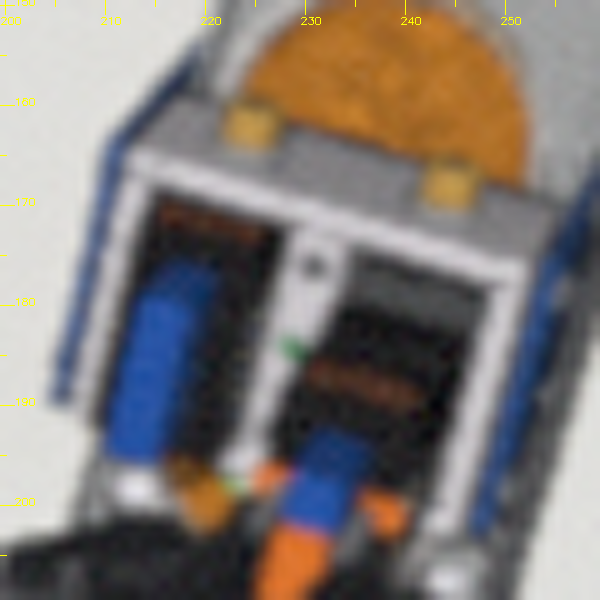

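View pics/a2s.png

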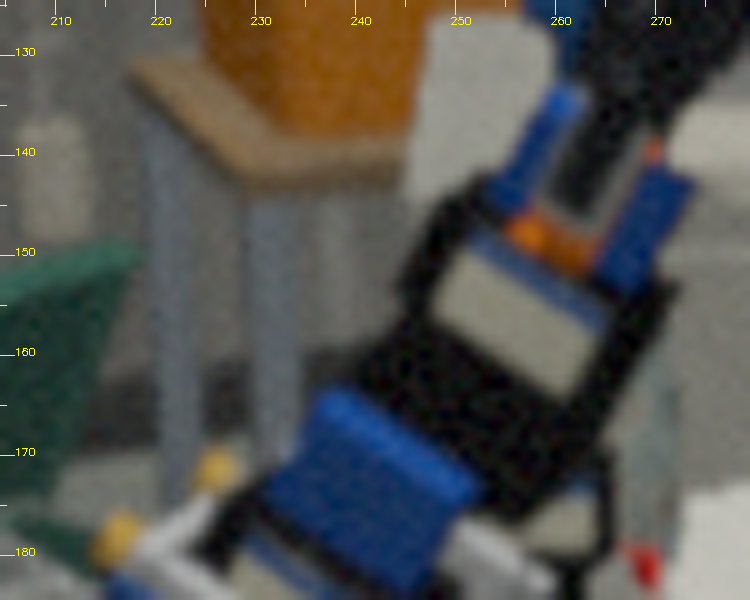

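```bash
python3 - <<'E'
from w import *
from bench import bot, imaging
import json
g=np.array(json.load(open('grasp.json'))['grasp']); zh=HR.apply([0,0,1])
bot.movel((g+zh*112).tolist(),max_speed=150)
o=tool(UP(0.0),1)
bot.move_ptp([500,-120,330],o)
bot.move_ptp([541,-313,220],o)
bot.movel([541,-313,115],max_speed=130)
s=bot.get_state();print(s['t'],s['tcp_pos'],s['contact_force'],s['opening'])
t=imaging.capture('top');cv2.imwrite('pics/a3.png',t);crop(t,310,160,66,60,11,'pics/a3t.png')
crop(imaging.capture('side'),240,125,75,75,8,'pics/a3s.png')
E
```

```text
9.3917 [ 541.71577604 -313.24195985  116.08749951] [ 0.15948103 -0.70348134 -1.1463586 ] 0.17577467809734432
```

View pics/a3t.png

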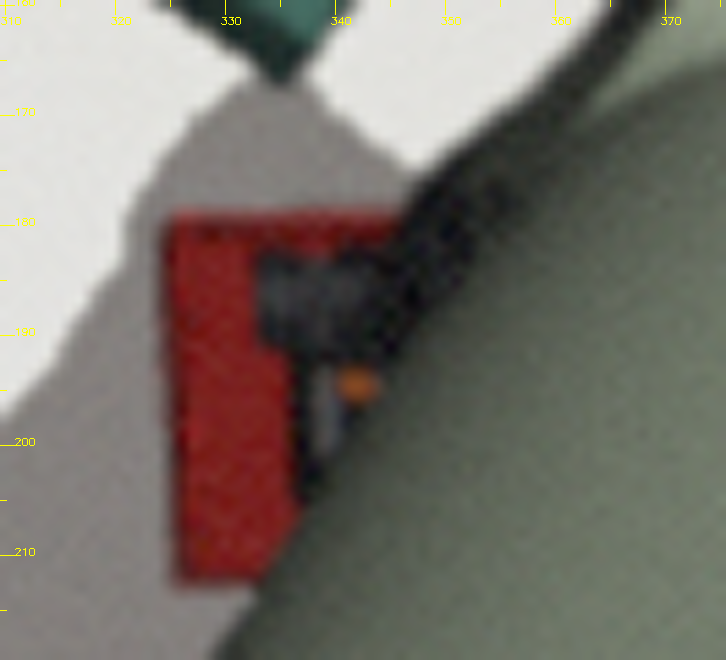

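View pics/a3s.png

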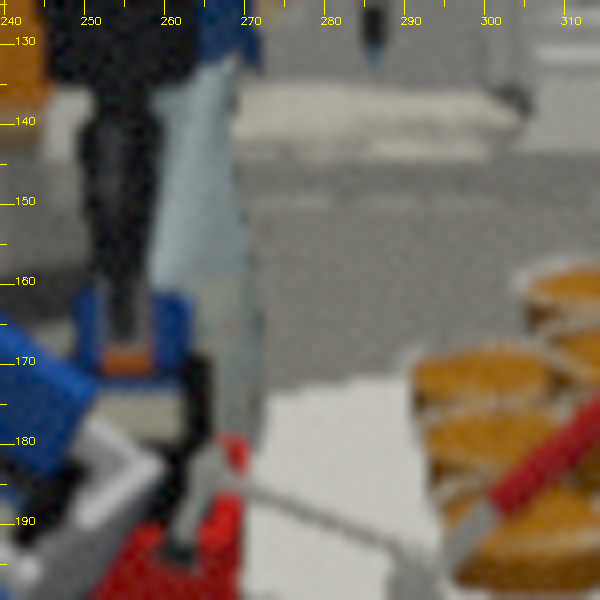

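```bash
python3 - <<'E'
from w import *
from bench import bot, imaging
bot.movel([541,-313,98],max_speed=60)
print(bot.movel([541,-313,86],max_speed=20,threshold=5))
s=bot.get_state();print(s['t'],s['tcp_pos'],s['contact_force'],s['opening'])
bot.grip(0.42)
s=bot.get_state();print(s['t'],s['tcp_pos'],s['contact_force'],s['opening'])
bot.movel([541,-313,150],max_speed=120)
bot.move_ptp([520,-150,230],tool(UP(0.2),1))
s=bot.get_state();print(s['t'],s['contact_force'])
t=imaging.capture('top');cv2.imwrite('pics/a4.png',t);crop(t,310,165,75,55,10,'pics/a4t.png')
E
```

```text
True
10.3333 [ 541.50617595 -313.21210965   92.31896309] [-0.3068586   0.50514569  4.99477056] 0.17546437810759108
10.6667 [ 540.42162861 -312.47069085   90.90657384] [0.1955211  0.11008748 0.18711305] 0.4231274787278571
12.0667 [-0.98438165  0.47576101  0.02472662]
```

View pics/a4t.png

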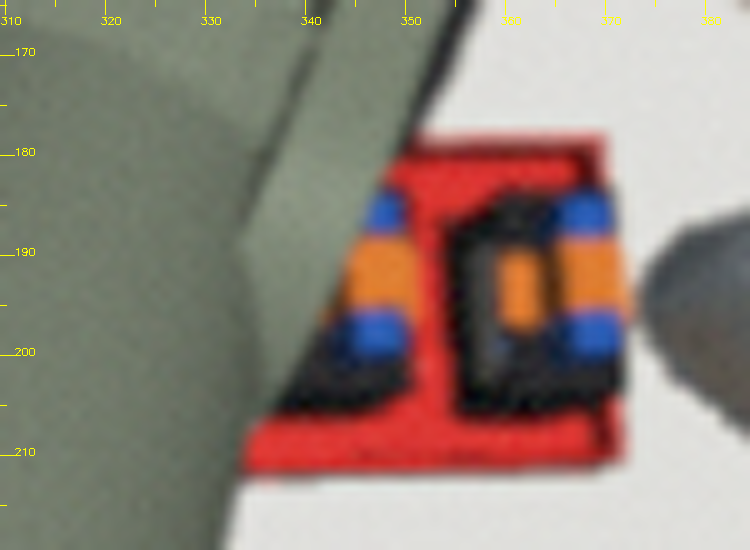

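```bash
python3 - <<'E'
from w import *
print(onz('top',[(350,184.),(350.7,200),(345,200.3)],117).round(1))
t=cv2.imread('pics/a4.png')
print(t[180:204,348,:].tolist()); print(t[180:204,368].tolist())
E
```

```text
[[ 564.6 -323.2  117. ]
 [ 515.  -323.4  117. ]
 [ 514.2 -305.7  117. ]]
[[109, 124, 116], [103, 118, 136], [86, 98, 151], [79, 77, 117], [117, 76, 71], [164, 91, 50], [178, 91, 44], [168, 89, 65], [113, 93, 139], [64, 119, 209], [51, 125, 222], [51, 126, 222], [50, 125, 222], [51, 128, 223], [52, 119, 218], [92, 100, 165], [162, 94, 95], [177, 92, 46], [180, 96, 46], [161, 84, 38], [102, 53, 28], [56, 39, 36], [44, 40, 40], [36, 37, 35]]
[[32, 35, 104], [17, 17, 91], [16, 16, 86], [46, 29, 61], [108, 57, 39], [166, 88, 45], [182, 93, 43], [179, 99, 59], [150, 104, 127], [95, 121, 205], [58, 124, 223], [52, 126, 222], [49, 122, 221], [51, 123, 222], [49, 121, 220], [100, 116, 195], [156, 98, 116], [174, 94, 56], [172, 90, 44], [165, 86, 43], [112, 58, 33], [64, 40, 29], [45, 44, 43], [43, 42, 40]]
```

```bash
python3 - <<'E'
from w import *
from bench import bot, imaging
o=tool(UP(np.radians(27.5)),1)
bot.move_ptp([420,-130,290],tool(UP(0),1))
bot.move_ptp([390,120,290],o)
bot.move_ptp([440,264,180],o)
bot.movel([440,264,124],max_speed=120)
bot.dwell(.1)
s=bot.get_state();print(s['t'],s['tcp_pos'],s['contact_force'],s['opening'])
t=imaging.capture('top');cv2.imwrite('pics/a5.png',t);crop(t,135,200,60,60,10,'pics/a5t.png')
t=imaging.capture('side');cv2.imwrite('pics/a5s0.png',t);crop(t,245,205,60,60,10,'pics/a5s.png')
E
```

```text
15.1417 [440.97875735 264.11512695 125.29204775] [ 0.43314663  0.65162937 -0.79406999] 0.4182584651774241
```

View pics/a5t.png

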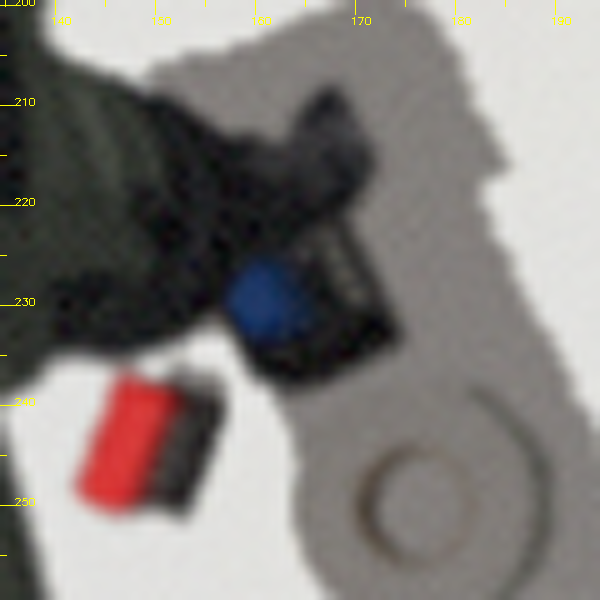

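View pics/a5s.png

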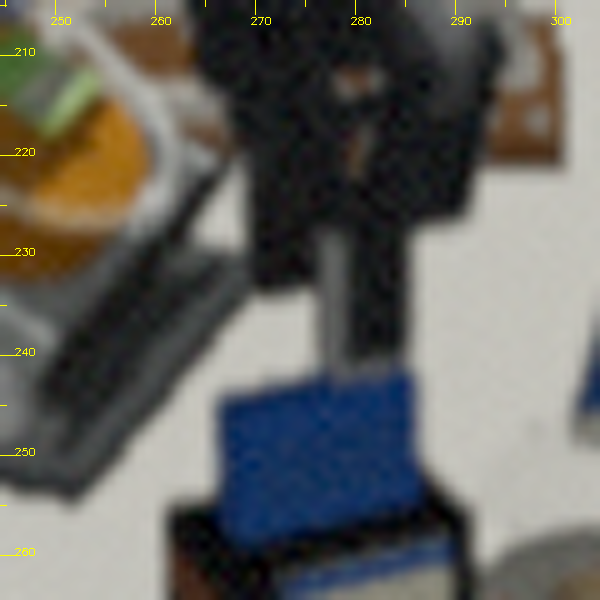

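```bash
python3 - <<'E'
from w import *
T=np.array([441,264.1,125.3]); y=np.array([-np.sin(.48),np.cos(.48),0]);x=np.array([np.cos(.48),np.sin(.48),0])
for n in('side','top'):
    print(n,proj(n,[T,T+y*18,T+y*30,T-y*18,T-y*30]).round(1).tolist())
    G=np.array([440,264,114]); print(proj(n,[G+25*x+8*y,G-25*x+8*y,G+25*x-8*y,G-25*x-8*y]).round(1).tolist())
    print(proj(n,[T+y*18+11*x,T+y*18-11*x,T-y*18+11*x,T-y*18-11*x]).round(1).tolist())
E
```

```text
side [[277.0, 238.3], [280.4, 241.6], [282.7, 243.9], [273.7, 235.0], [271.6, 233.0]]
[[269.2, 246.3], [288.5, 241.8], [266.4, 243.2], [285.4, 238.9]]
[[276.1, 242.6], [284.6, 240.6], [269.5, 236.0], [277.9, 234.1]]
top [[157.3, 225.2], [152.0, 227.9], [148.5, 229.8], [162.6, 222.4], [166.1, 220.6]]
[[152.3, 219.7], [159.5, 234.3], [157.0, 217.3], [164.1, 231.8]]
[[150.4, 224.7], [153.6, 231.2], [161.0, 219.2], [164.2, 225.6]]
```

```bash
python3 - <<'E'
from w import *
from bench import bot, imaging
print(bot.movel([440,264,87.5],max_speed=80,threshold=8))
s=bot.get_state();print(s['t'],s['tcp_pos'],s['contact_force'])
bot.grip(0.0,60)
s=bot.get_state();print(s['t'],s['tcp_pos'],s['contact_force'],s['opening'])
bot.movel([440,264,91],max_speed=40)
bot.movel([440,264,200],max_speed=130)
s=bot.get_state();print(s['t'],s['tcp_pos'],s['contact_force'],s['opening'])
E
```

```text
False
15.85 [440.00761185 264.04506962  87.48382394] [ 0.14488243 -1.05623683  0.23451641]
16.1583 [440.54936296 264.34561977  88.14886702] [-1.26007966  0.88624895  2.58449503] 0.1751267040930712
17.4 [439.41999507 263.74507531 199.17732469] [-0.81392294  0.52245415 -1.43907056] 0.17699048448074733
```

```bash
python3 - <<'E'
from w import *
from bench import bot, imaging
import json
g=np.array(json.load(open('grasp.json'))['grasp']); zh=HR.apply([0,0,1]); o=tool(HR,1)
bot.move_ptp([400,150,330],tool(UP(0.1),1))
bot.move_ptp((g+zh*135).tolist(),o)
bot.movel((g+zh*85).tolist(),max_speed=120)
bot.dwell(0.2)
s=bot.get_state();print(s['t'],HR.inv().apply(s['tcp_pos']-g),s['orientation'],s['contact_force'],s['opening'])
for n in('top','side'):
    cv2.imwrite(f'pics/fr_{n}.png',imaging.capture(n))
a=[]
for p in('ref','fr'): 
    im=cv2.imread(f'pics/{p}_side.png')[125:185,235:285]; a.append(cv2.resize(im,None,fx=8,fy=8,interpolation=cv2.INTER_CUBIC))
cv2.imwrite('pics/cmp_s.png',np.hstack(a)[:, :800])
a=[]
for p in('ref','fr'): 
    im=cv2.imread(f'pics/{p}_top.png')[160:215,215:265]; a.append(cv2.resize(im,None,fx=8,fy=8,interpolation=cv2.INTER_CUBIC))
cv2.imwrite('pics/cmp_t.png',np.hstack(a))
E
```

```text
19.5333 [ 0.70779722  0.36726041 85.65497875] [3.14109102 0.52476186 2.83989772] [ 0.01914619 -0.05436286 -1.84300125] 0.1781260913200447
```

View pics/cmp_s.png

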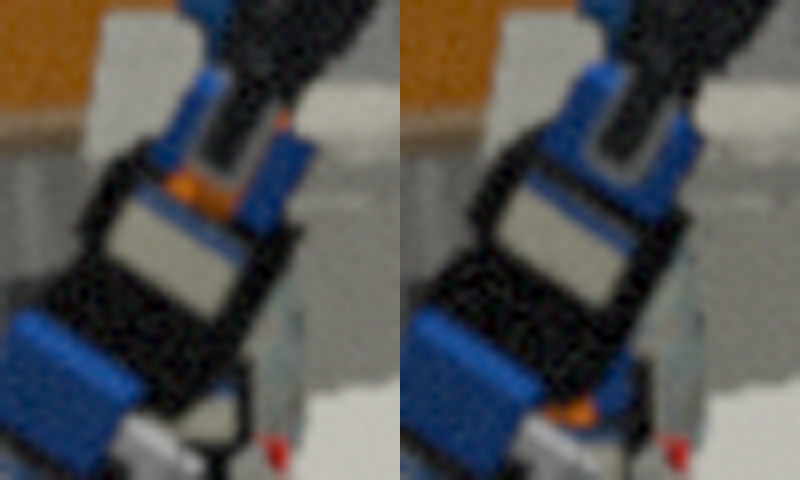

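View pics/cmp_t.png

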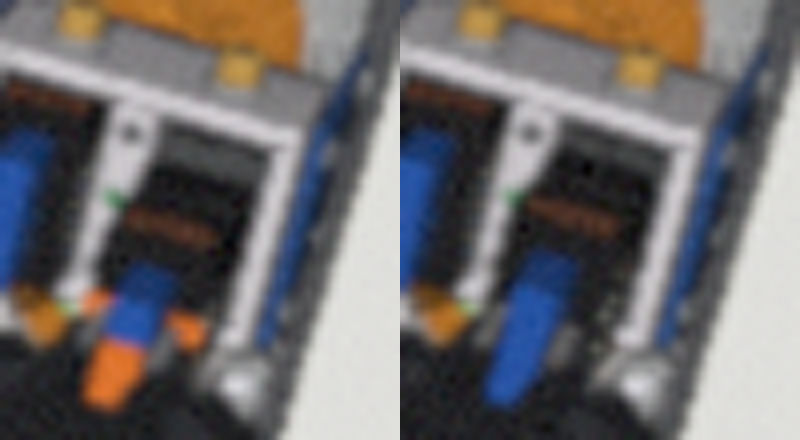

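```bash
python3 - <<'E'
from w import *
import json
g=np.array(json.load(open('grasp.json'))['grasp'])
A=cv2.imread('pics/ref_side.png');B=cv2.imread('pics/fr_side.png')
TA=cv2.imread('pics/ref_top.png');TB=cv2.imread('pics/fr_top.png')
def sh(A,B,x0,y0,x1,y1,m=5,f=10):
    a=cv2.resize(A[y0:y1,x0:x1],None,fx=f,fy=f,interpolation=cv2.INTER_CUBIC)
    b=cv2.resize(B[y0-m:y1+m,x0-m:x1+m],None,fx=f,fy=f,interpolation=cv2.INTER_CUBIC)
    r=cv2.matchTemplate(b,a,cv2.TM_CCOEFF_NORMED); _,v,_,l=cv2.minMaxLoc(r); return (np.array(l)/f-m).round(2),round(v,3)
print('label side',sh(A,B,247,151,267,167), 'finger side',sh(A,B,258,128,268,148),'ctrl',sh(A,B,205,170,225,185))
print('copper top',sh(TA,TB,230,183,243,194),'body far edge top',sh(TA,TB,234,179,246,186),'ctrl',sh(TA,TB,220,160,250,172))
# px per mm in head frame at cart point
for n,p in(('side',(0,-10,57+85)),('top',(34,-30,70+85))):
    P0=head(p); J=np.array([(proj(n,head(np.array(p)+e))-proj(n,P0))[0] for e in np.eye(3)]); print(n,J.round(3).tolist(),proj(n,P0))
E
```

```text
label side (array([-1.3, -1.3]), 0.984) finger side (array([-0.1, -0.9]), 0.928) ctrl (array([0., 0.]), 0.995)
copper top (array([ 0.3, -1.6]), 0.956) body far edge top (array([ 2., -5.]), 0.932) ctrl (array([0., 0.]), 0.996)
side [[-0.294, -0.199], [-0.137, 0.095], [0.158, -0.287]] [[254.45514323 156.71981288]]
top [[0.089, -0.344], [-0.365, -0.11], [-0.074, 0.127]] [[235.37574874 188.14393175]]
```

```bash
cat > ins.py <<'E'
from w import *
from bench import bot, imaging
import json
g=np.array(json.load(open('grasp.json'))['grasp'])
def rep(tag=''):
    s=bot.get_state(); print(tag,round(s['t'],2),'pos',HR.inv().apply(s['tcp_pos']-g).round(2),'F',HR.inv().apply(s['contact_force']).round(1),'T',HR.inv().apply(s['wrist_torque']).round(2),round(s['opening'],3))
def go(x,y,z,v=40,th=None):
    return bot.movel((g+HR.apply([x,y,z])).tolist(),max_speed=v,threshold=th)
E
python3 - <<'E'
from ins import *
go(-3.9,0,85);rep()
go(-3.9,0,64,50);bot.dwell(.1);rep()
print(go(-3.9,0,45,20,6));rep()
crop(imaging.capture('top'),200,150,60,60,10,'pics/a6t.png')
crop(imaging.capture('side'),205,140,75,60,10,'pics/a6s.png')
E
```

```text
19.88 pos [-4.360e+00 -5.000e-02  8.513e+01] F [-0.9  0.1 -1. ] T [ 0.03  0.68 -0.01] 0.175
 20.55 pos [-3.750e+00  1.000e-02  6.404e+01] F [-0.4  0.3 -1.1] T [-0.01  0.69 -0.01] 0.178
False
 21.65 pos [-3.79  0.08 45.06] F [-0.9  0.3 -1.6] T [0.22 0.45 0.  ] 0.176
```

View pics/a6t.png

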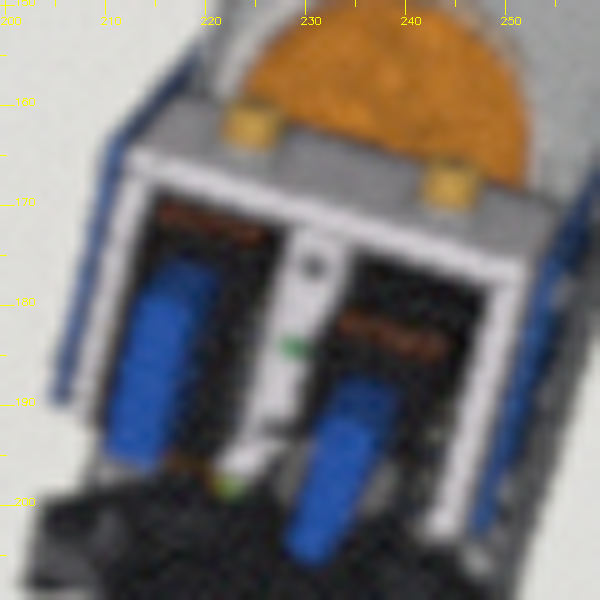

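View pics/a6s.png

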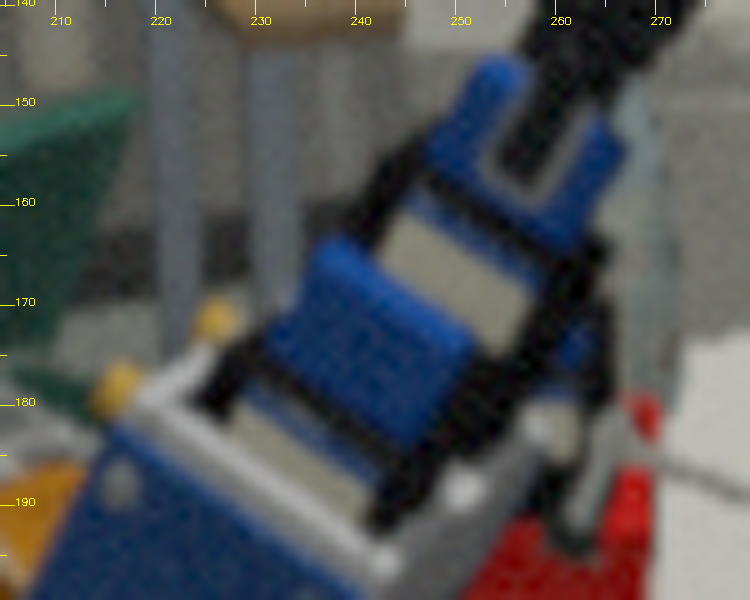

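The foot went into the pocket mouth with almost no force. I'll keep pushing past the ball.

```bash
python3 - <<'E'
from ins import *
bot.grip(0.0,100);rep('grip')
for z in (38,30,22,14,8,4):
    r=go(-3.9,0,z,30,22);rep((z,r))
    if r: break
E
```

```text
grip 21.97 pos [-3.79  0.05 45.09] F [ 0.5  1.  -1.6] T [ 0.27  0.5  -0.04] 0.167
(38, False) 22.35 pos [-3.900e+00  3.000e-02  3.783e+01] F [-1.3  0.6  0.3] T [ 0.34  0.57 -0.15] 0.167
(30, False) 22.77 pos [-3.81  0.03 29.8 ] F [ 1.2  1.6 -3.8] T [ 0.36  0.27 -0.22] 0.168
(22, False) 23.18 pos [-3.9   0.06 21.58] F [ 1.   1.9 -5.8] T [ 0.47  0.09 -0.2 ] 0.165
(14, False) 23.6 pos [-3.96  0.06 13.56] F [ 1.8  2.  -6.4] T [ 0.61  0.07 -0.24] 0.166
(8, False) 23.95 pos [-3.91  0.11  7.54] F [ 1.   2.7 -8. ] T [ 0.66  0.08 -0.26] 0.167
(4, False) 24.23 pos [-3.79  0.11  3.39] F [ 2.5  2.1 -8.5] T [ 0.68  0.03 -0.24] 0.165
```

```bash
python3 - <<'E'
from ins import *
for z in (2,0,-1.5,-3,-4.5):
    r=go(-3.9,0,z,15,22);rep((z,r))
    if r: break
bot.dwell(.1);rep()
crop(imaging.capture('top'),200,150,60,60,10,'pics/a7t.png')
crop(imaging.capture('side'),205,145,75,60,10,'pics/a7s.png')
E
```

```text
(2, False) 24.52 pos [-3.86  0.13  1.85] F [ 1.2  3.8 -3.5] T [ 0.75  0.2  -0.12] 0.164
(0, False) 24.8 pos [-3.84  0.18  0.03] F [ 0.1  3.3 -1.7] T [ 0.82  0.31 -0.11] 0.164
(-1.5, False) 25.05 pos [-3.72  0.32 -0.09] F [-3.1  1.8 22.2] T [ 0.44  1.26 -0.09] 0.167
(-3, False) 25.3 pos [-3.66  0.51 -0.16] F [-7.4  1.7 43.5] T [ 0.03  2.28 -0.09] 0.168
(-4.5, False) 25.55 pos [-3.61  0.61 -0.21] F [-12.3  -1.1  68. ] T [-0.36  3.29 -0.14] 0.162
 25.65 pos [-3.62  0.61 -0.2 ] F [-12.3  -0.2  67.7] T [-0.42  3.3  -0.1 ] 0.167
```

View pics/a7s.png

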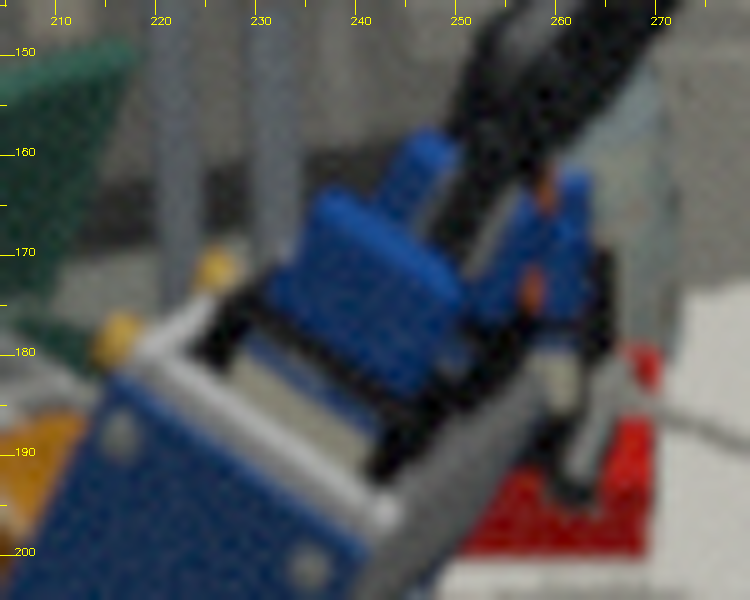

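View pics/a7t.png

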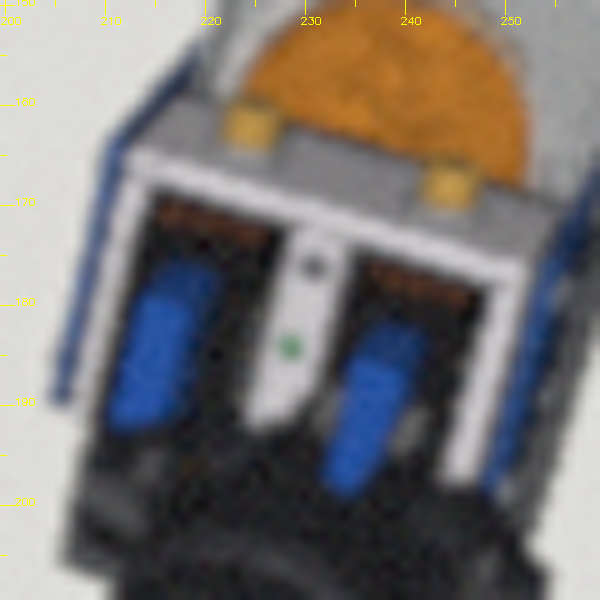

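The fresh cartridge bottomed out exactly at the depth the spent one had, and the force rose stiffly there. I'll relax, release and retreat.

```bash
python3 - <<'E'
from ins import *
go(-3.8,0.1,-0.3,20);rep('relax')
bot.grip(0.42,40);rep('open')
go(-3.8,0,45,80);rep('up')
go(-3.8,0,90,120)
bot.move_ptp([330,150,330],tool(UP(0.3),1));bot.dwell(.2);rep('away')
t=imaging.capture('top');s=imaging.capture('side')
cv2.imwrite('pics/f_top.png',t);cv2.imwrite('pics/f_side.png',s)
crop(t,200,150,60,60,10,'pics/a8t.png');crop(s,195,145,75,60,10,'pics/a8s.png')
cv2.imwrite('pics/f_topb.png',cv2.resize(t,(800,600)));cv2.imwrite('pics/f_sideb.png',cv2.resize(s,(800,600)))
E
```

```text
relax 26.11 pos [-3.79  0.25 -0.06] F [-2.6  1.7 13.3] T [ 0.55  0.92 -0.1 ] 0.164
open 26.45 pos [-4.18 -0.44 -0.81] F [0.2 0.5 0.8] T [0.03 0.45 0.  ] 0.418
up 27.17 pos [-3.89 -0.05 44.92] F [ 0.3  0.6 -0.1] T [ 0.02  0.48 -0.03] 0.421
away 28.67 pos [-141.55   64.82  212.16] F [ 0.1  0.3 -0.7] T [-0.    0.   -0.01] 0.421
```

View pics/a8t.png

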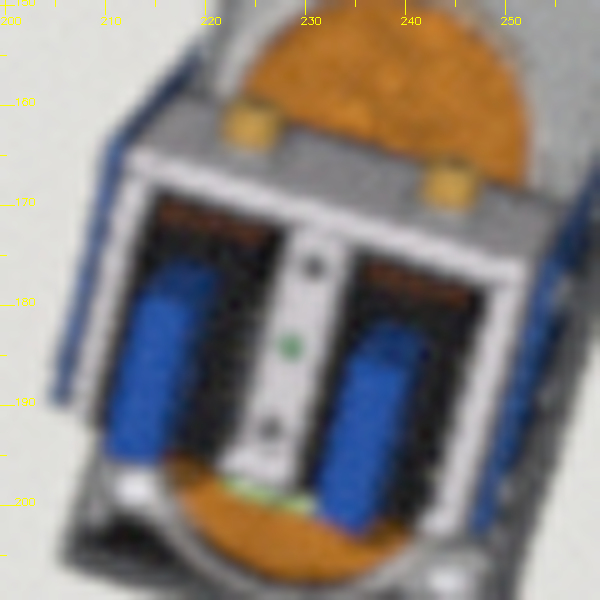

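View pics/a8s.png

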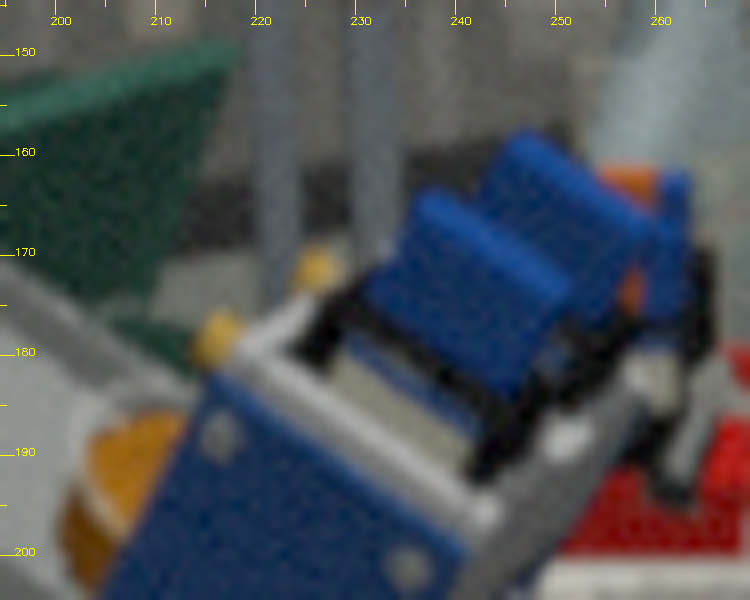

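View pics/f_topb.png

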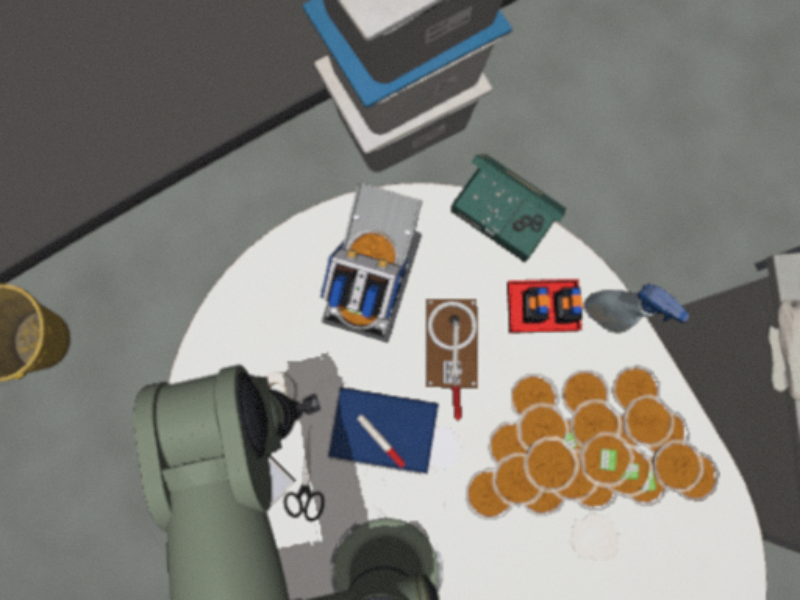

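View pics/f_sideb.png

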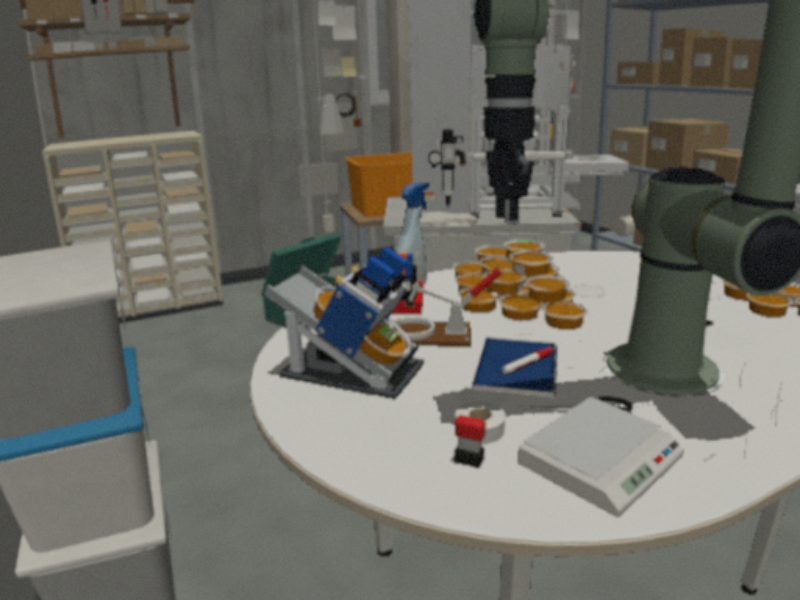

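The two grips now sit side by side. The fresh one's far-top corner in the side view is at (246,158), where the spent one's was when seated. The tray holds two upright taped cartridges, and the stamp and roll look unmoved.

```bash
python3 - <<'E'
from bench import bot
bot.sign_off(); print(bot.get_state()['t'])
E
```

```text
the job is handed in; nothing more can be done
the job is handed in; nothing more can be done
```

The cartridge swap is done and handed in at about 29 s on the robot's clock. The spent, taped cartridge came out of the right pocket and now stands upright in the red tray, on the +y side of the old one. The fresh cartridge is pushed home in that pocket, with its notched edge to the far, upper wall as on its neighbour.

**Seating:** The fresh cartridge stopped hard within about 0.2 mm of the depth the spent one had. I stopped pushing at a wrist force of about 69 N. The final pictures show its grip within about a pixel of where the spent one's was.

**Everything else:** In those pictures both tray cartridges are standing, the working cartridge is unmoved, and the stamp and roll look untouched. The roll is partly hidden by the arm in the last top view, so there I relied on the side view.

**Not confirmed:** I had no reading of the ball joint itself, so the click is inferred from the depth and the drop in force just before the stop. During insertion the force along the pocket read −4 to −8 N, the opposite sign to what I expected. I put that down to the arm settling at the end of each short step.

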